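Find the foot of a rocking board jig that does not bear and screw it down

TASK

The circuit-board jig rocks on its flat plate because one of its two adjustable feet does not reach its support. Press down on the two knob corners in turn, hard enough to make the loose corner tip, to find that foot; then turn its knob clockwise, regripping as needed, until the jig stands firm and level with all four feet bearing their share of its weight, and let go. Do not shove the jig out of its place (3 cm is too far) or disturb the small things around it.

Things in the scene. Friction and masses are not known exactly. Their poses are not given: they have to be found in the camera images.
- jig: loose aluminium base plate 170 (x) x 200 (y) x 10 mm carrying a circuit board, about 0.9 kg, on four feet: two fixed at local x -62, y +-80 mm, two adjustable under the knobs at x +62, y +-80 mm. Origin: centre of the plate's underside, 42 mm above the table; z up. At the start it rests on three feet, nearly level: which foot hangs free, and by how much, cannot be seen
- board (a point): centre of the circuit board's top face on the jig. The board spans 88 (x) x 146 (y) mm and its parts rise to 34 mm above it: they end 50 mm from the line through the two knobs
- plate_mid (a point): centre of the top of the fixed flat steel plate, 330 x 260 x 20 mm. The jig's feet stand on four steel pads 42 mm across, 4.5 mm proud of it; one of the two pads under the knobs, either side at random, is worn 2.2 to 3.6 mm lower
- knob_a: knurled steel knob at local (+62, +80) mm of the jig, 40 mm across, 28 mm tall, flat top, upright. Origin at its centre, 36 mm above the jig's origin (lower face 12 mm above the base plate). Clockwise from above lowers its foot 0.8 mm per rad; needs 0.03 N m; 9 rad in all, starts near the anticlockwise stop, stays where left, does not itself rise. Its foot is part of it
- knob_b: the same knob and foot at local (+62, -80) mm of the jig. Pressing a knob's top with about 2 N tips the jig if its foot hangs free, until the foot strikes; a bearing foot yields only about 1 mm under 6 N (springy rubber soles, about 8 N/mm each). Once all feet bear evenly, an equal push brings both knobs to the same height; half of any error in the foot shows there
- foot_a: fixed rear foot with rubber sole, 20 mm across, under local (-62, +80) mm of the jig; origin at its sole
- foot_b: fixed rear foot with rubber sole, under local (-62, -80) mm of the jig; origin at its sole
- nut_mid (a point): bystander: brass disc nut lying on the plate, 22 mm across, 12 mm high; the point is half-way up its centre
- flux_mid (a point): bystander: white plastic flux bottle standing, 34 mm across, 85 mm tall; the point is on its axis half-way up
- spool_center (a point): bystander: grey spool standing on end, 54 mm across, 36 mm tall; the point is on its axis half-way up
- tin_mid (a point): bystander: small open brass tin, 64 mm across, 35 mm tall; the point is on its axis half-way up

How it is judged:
By the outcome, as a careful person would: the job done as asked, in the order asked, and still so for the second after the job is handed in, with the robot touching nothing.
It also fails if it takes over 72 s, if anything falls off the work surface, if the arm or the gripper's body presses on something with over 40 N, if the wrist force passes 120 N, or if a joint passes its speed limit or range.

ROBOT

A 6-joint arm with a two-finger parallel gripper is mounted at the origin on the work surface. World frame = base frame: x ahead of the robot, y to its left, z up, the work surface at z = 0. Lengths are in mm, angles in rad, forces in N, time in s.
With the tool pointing down it reaches from about 350 to 975 mm from the base axis. Payload 4.9 kg.
Tool frame: the origin (TCP) lies at the very end of the fingers, on their centre line; the grasp point (between the pads) lies 19 mm behind it; z points along the fingers, y is the direction in which the jaws open and shut (so a half turn about z gives the same grasp; the last joint's range is limited). The gripper opens to 85 mm and grips with 20 to 120 N. Pads are 22 mm wide; open, the fingers measure 114 mm over their backs; the gripper's body (76 mm by 85 mm) begins 54 mm behind the grasp point. The pads swing forward as they close: fully open they stand 13 mm farther back than shut.
Start: joints at [1.167, 0.053, 1.613, -0, 1.476, -0.119], TCP at [175.593, 599.807, 231.304] pointing down, gripper open.
Joint ranges: [-3.01, 3.01], [-1.01, 2.22], [0.06, 2.58], [-1.02, 4.17], [0.09, 2.62], [-3.14, 3.14]. Speed limits (rad/s): [2.57, 2.57, 3.14, 3.14, 3.14, 3.14].

INTERFACE

Orientations are given as [roll, pitch, yaw] about the fixed x, y, z axes, in that order (R = Rz(yaw) Ry(pitch) Rx(roll)).
In Python, from cell import robot gives the robot as it stands.
- The arm moves only by the tool arm_command, never from a script. Its argument "series" is a list of rows, each a list of 3 entries, a list of its own where there are three numbers: the opening, from 0 (shut) to 1 (fully open), then the shift along the world's x, y, z in units of 50 mm (1.0 is 50 mm), then the turn about the world's z in units of 6 degrees (1.0 is 6 degrees). In form: [[claw, [tx, ty, tz], turn], ...]. A call has 1 to 20 rows; each row shifts and turns the commanded pose from where the row before left it; what a row does not reach is not made up. A row lasts 1/10 s, in which the tool goes at most 50 mm and 8.59 degrees, less where a joint would pass 70% of its speed; a pose out of reach is approached as far as the arm can. A call is refused whole if a number of a shift passes 1 or a number of a turn 1, either way. A call with a gripper value outside its range is refused whole. The fingers move at their own pace and stop on an object; "squeeze" is the grip in N (left out, the last holds). Time passes only in rows, so rows that do not move let the fingers close. It gives the time, the measured TCP pose, the force and the opening at its end, in the units of the state.
- robot.read_state(): the state, without advancing time (a new reading comes with each control period).
- robot.get_image(name): name is "scene" or "side" or "wrist"; returns a dict with "img" (420x560x3 uint8, blue, green, red), "camera_matrix" (3x3 intrinsics, pixels), "camera_from_world" (4x4, takes a point from world to camera coordinates). Camera axes: x right, y up, looking along -z (the intrinsics and any distortion apply to the point x, -y, -z); pixel columns grow to the right and rows downward; lengths in mm; the calibration is good to about 2 mm. A picture is of the moment at which its call begins. There is no depth.
- robot.job_done(): hands the job in, once; it reports no verdict.
Trained networks look in the newest picture that a camera, given by its name, has taken for a name from the list of things; names that differ only in an ending like _2 or _b are one class to them, and where a whole thing is asked for, a point or a joint stands for the part that bears it (a point fixed in the world has none). Each returns a list of dicts, best first, with "conf" (0 to 1); they miss things now and then, are a little off and sometimes report something else, mostly with a low value. They report only what shows in the picture. A call takes as long as a camera call.
- robot.recognise(thing, camera): "rect" ([centre column, centre row, width, height] in pixels, round what is visible of it).
- robot.tip_of(thing, camera): "centre" ([row, column] in pixels: a listed point, or the origin of a listed thing).
The state is a dict: "t": time; "q": joint angles; "joint_vel": joint speeds; "joint_efforts": joint torques, N m; "position": TCP position; "ee_rot": TCP orientation; "force": force on the tool from outside, world axes, zero at the start; "wrist_torque": the same for the moment, N m; "finger_gap": finger opening in mm.
Only numpy, scipy, OpenCV 4.12 (cv2) and the standard library are available. Lean on these libraries where they do the work, as an engineer would, in place of code of your own. Each camera call takes 0.05 s, during which the arm holds its last target. There are 200 camera calls.

## Working session

There is one attempt and no reset: what is moved stays moved. The work goes in short steps, Python scripts to look and compute and a tool call to move; the robot and the scene stay as the last step left them, time stands still between calls to the robot, and variables do not carry over. Pictures are saved under pics/ and viewed, about 8 in all and at most 12, crops included, and the job is handed in when it is done.

Besides the shell and the picture viewer there is one more tool, called after "Call:" as name(argument=value, ...) on one line, values as JSON. arm_command: Moves the arm, as the interface text tells. Its arguments: {"type":"object","properties":{"series":{"type":"array","items":{"type":"array"}},"squeeze":{"type":"number"}},"required":["series"]}

```bash
mkdir -p pics; ls; cat > h.py <<'E'
import numpy as np, cv2
from scipy.optimize import least_squares
from cell import robot
def shot(cam,fn=None):
    r=robot.get_image(cam)
    if fn: cv2.imwrite('pics/'+fn,r['img'])
    return r
def proj(r,P):
    P=np.atleast_2d(P); c=(r['camera_from_world']@np.c_[P,np.ones(len(P))].T)[:3]
    c=np.array([c[0],-c[1],-c[2]]); u=r['camera_matrix']@c
    return (u[:2]/u[2]).T
def st():
    s=robot.read_state(); print({k:np.round(s[k],3).tolist() for k in ['t','position','ee_rot','force','wrist_torque','finger_gap']}); return s
E
python3 - <<'E'
from h import *
s=st()
for c in ['scene','side','wrist']:
    r=shot(c,c+'0.png'); print(c,r.keys()); print(np.round(np.linalg.inv(r['camera_from_world'])[:3],3).tolist(), r['camera_matrix'].tolist())
    for n in ['knob_a','foot_a','jig','board','plate_mid','nut_mid','flux_mid','spool_center','tin_mid']:
        print(n,[(np.round(d['centre']).tolist(),round(d['conf'],2)) for d in robot.tip_of(n,c)])
a=[cv2.imread(f'pics/{c}0.png') for c in ['scene','side']]
E
```

```text
pics
{'t': 0.0, 'position': [175.345, 599.24, 230.053], 'ee_rot': [-3.14, -0.0, 2.857], 'force': [-0.079, -0.136, -0.924], 'wrist_torque': [-0.031, 0.022, 0.04], 'finger_gap': 85.293}
scene dict_keys(['img', 'camera_matrix', 'camera_from_world'])
[[-0.481, -0.608, 0.632, 1218.876], [0.877, -0.318, 0.362, 393.456], [-0.019, 0.728, 0.685, 883.718]] [[391.6015245712, 0.0, 281.3359155798932], [0.0, 391.6015245712, 207.93811893013245], [0.0, 0.0, 1.0]]
knob_a [([235.0, 327.0], 0.58), ([231.0, 269.0], 0.44)]
foot_a []
jig [([227.0, 297.0], 0.72)]
board [([212.0, 296.0], 0.94)]
plate_mid []
nut_mid [([197.0, 281.0], 0.39)]
flux_mid [([254.0, 436.0], 0.54)]
spool_center [([304.0, 417.0], 0.67), ([213.0, 297.0], 0.4)]
tin_mid [([197.0, 160.0], 0.6)]
side dict_keys(['img', 'camera_matrix', 'camera_from_world'])
[[0.844, 0.269, -0.464, -145.002], [-0.536, 0.461, -0.707, -977.856], [0.024, 0.846, 0.533, 839.455]] [[490.529140772953, 0.0, 281.4528464002272], [0.0, 490.529140772953, 215.14334462070428], [0.0, 0.0, 1.0]]
knob_a [([201.0, 261.0], 0.72), ([218.0, 311.0], 0.69)]
foot_a []
jig [([235.0, 273.0], 0.88)]
board [([228.0, 266.0], 0.67)]
plate_mid []
nut_mid [([261.0, 264.0], 0.58)]
flux_mid [([180.0, 199.0], 0.46)]
spool_center [([173.0, 238.0], 0.62)]
tin_mid [([319.0, 409.0], 0.83)]
wrist dict_keys(['img', 'camera_matrix', 'camera_from_world'])
[[0.281, -0.916, -0.288, 101.838], [0.96, 0.268, 0.085, 620.243], [-0.0, -0.3, 0.954, 374.197]] [[368.3311975310076, 0.0, 275.7156052734301], [0.0, 368.3311975310076, 201.14101520147804], [0.0, 0.0, 1.0]]
knob_a []
foot_a []
jig []
board []
plate_mid []
nut_mid []
flux_mid [([417.0, 177.0], 0.69)]
spool_center []
tin_mid []
```

View pics/scene0.png

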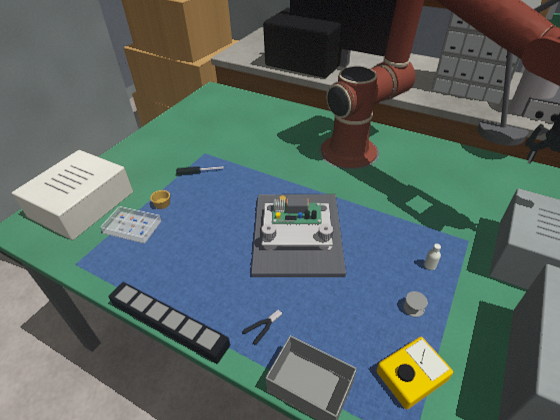

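View pics/side0.png

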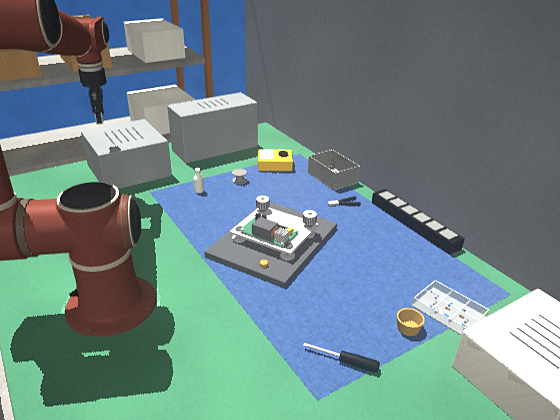

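Scene: the knobs are at about (268,234) and (326,235). The jig is square to the plate, with the nut behind it at (281,197). Side: knob_a (far) is at (262,202) and knob_b at (311,215), with the nut at (264,263). The flux bottle, spool and tin are well clear. Next I fit the jig pose.

```bash
python3 - <<'E'
from h import *
R={c:shot(c) for c in ['scene','side']}
obs={'scene':{'a':(327,235),'b':(269,231)},'side':{'a':(261,201),'b':(311,218)}}
for c in R:
    print(c,[(np.round(d['centre'],1).tolist(),round(d['conf'],2)) for d in robot.tip_of('knob_a',c)],[(np.round(d['rect'],1).tolist(),round(d['conf'],2)) for d in robot.recognise('knob_a',c)])
    im=R[c]['img']; 
def kn(p):
    x,y,w=p; Rz=np.array([[np.cos(w),-np.sin(w)],[np.sin(w),np.cos(w)]])
    return {k:np.r_[Rz@[62,s*80]+[x,y],78] for k,s in (('a',1),('b',-1))}
f=lambda p:np.concatenate([proj(R[c],kn(p)[k])[0]-obs[c][k] for c in R for k in 'ab'])
s=least_squares(f,[550,0,0],x_scale=[100,100,1]); print(s.x,s.fun.round(1),kn(s.x))
# free triangulation
for n,(u,v) in {'a':(obs['scene']['a'],obs['side']['a']),'b':(obs['scene']['b'],obs['side']['b']),'nut':((281,197),(264,261)),'flux':((436,254),(199,180)),'spool':((417,304),(238,173)),'tin':((160,197),(409,319)),'jig':((297,227),(273,235))}.items():
    q=least_squares(lambda P:np.r_[proj(R['scene'],P)[0]-u,proj(R['side'],P)[0]-v],[500,0,50]); print(n,q.x.round(),q.fun.round(1))
tiles=[]
for c,(x0,y0,w,h) in (('scene',(230,180,140,105)),('side',(200,185,140,105))):
    im=R[c]['img'].copy()
    tiles.append(cv2.resize(im[y0:y0+h,x0:x0+w],None,fx=4,fy=4,interpolation=cv2.INTER_CUBIC))
cv2.imwrite('pics/crop.png',cv2.resize(np.hstack(tiles),(800,300)))
E
```

```text
scene [([231.6, 266.4], 0.72), ([235.4, 325.2], 0.71)] [([326.5, 232.5, 16.0, 17.2], 0.69)]
side [([178.3, 196.2], 0.63), ([217.1, 306.2], 0.6), ([202.5, 261.5], 0.59)] [([310.4, 217.6, 13.1, 12.8], 0.76), ([262.9, 203.7, 15.2, 12.7], 0.47)]
[4.89409966e+02 3.07188766e+01 4.41763540e-01] [-1.2 -1.1 -0.2  1.1  1.6 -0.  -2.7 -1.1] {'a': array([511.25516023, 129.54593508,  78.        ]), 'b': array([579.66065905, -15.09392019,  78.        ])}
a [510. 134.  75.] [ 0.4 -0.2  0.4  0.2]
b [580. -19.  78.] [-1.7  0.6 -1.7 -0.5]
nut [391. -81.  35.] [-0.1  0.1 -0.1 -0. ]
flux [420. 414.  48.] [-1.6  1.3 -2.1 -1.5]
spool [579. 414.  27.] [ 0.3 -0.2  0.5  0.3]
tin [ 572. -439.   30.] [-0.3  0.  -0.2 -0. ]
jig [482.  23.  27.] [-0.5  0.2 -0.5 -0.2]
```

View pics/crop.png

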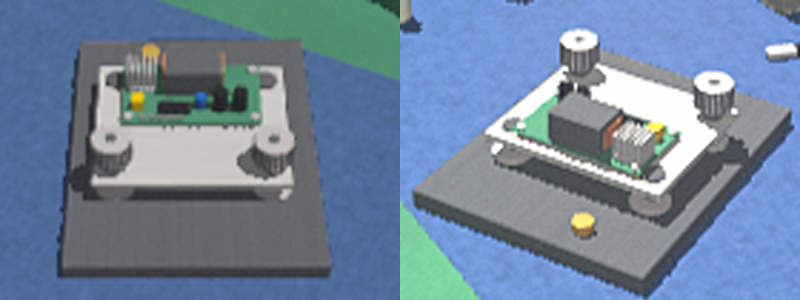

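The crop confirms a jig yaw of about 25°, with knob_a near (511,131) and knob_b near (579,-17). I'll move over the midpoint with the jaws shut to refine this with the wrist camera.

Call:
arm_command(series=[[0,[0.5,-0.72,0],0],[0,[0.5,-0.72,0],0],[0,[0.5,-0.72,0],0],[0,[0.5,-0.72,0],0],[0,[0.5,-0.72,0],0],[0,[0.5,-0.72,0],0],[0,[0.5,-0.72,0],0],[0,[0.5,-0.72,0],0],[0,[0.5,-0.72,0],0],[0,[0.5,-0.72,0],0],[0,[0.5,-0.72,0],0],[0,[0.5,-0.72,0],0],[0,[0.5,-0.72,0],0],[0,[0.5,-0.72,0],0],[0,[0.5,-0.72,0],0],[0,[0,0,0],0],[0,[0,0,0],0],[0,[0,0,0],0]], squeeze=40)

```text
t: 3.6
position: [550.1, 60.5, 231.2]
ee_rot: [3.141, -0.0, 2.858]
force: [-0.3, 0.6, -0.0]
finger_gap: 0.1
```

```bash
python3 - <<'E'
from h import *
s=st(); print(np.round(s['q'],2))
r=shot('wrist','w1.png')
for n in ['knob_a','jig','board']:
    print(n,[(np.round(d['centre'],1).tolist(),round(d['conf'],2)) for d in robot.tip_of(n,'wrist')],[(np.round(d['rect'],1).tolist(),round(d['conf'],2)) for d in robot.recognise(n,'wrist')])
print(proj(r,[[511,130,92],[579.,-16,92]]))
C=np.linalg.inv(r['camera_from_world'])
for d in robot.recognise('knob_a','wrist'):
    u=d['rect'][:2]; q=least_squares(lambda P:proj(r,[P[0],P[1],78])[0]-u,[540,60]); print('xy@78',q.x.round(1))
for d in robot.tip_of('knob_a','wrist'):
    u=d['centre'][::-1]; q=least_squares(lambda P:proj(r,[P[0],P[1],78])[0]-u,[540,60]); print('tip xy@78',q.x.round(1))
E
```

```text
{'t': 3.6, 'position': [550.144, 60.49, 231.195], 'ee_rot': [3.141, -0.0, 2.858], 'force': [-0.325, 0.559, -0.027], 'wrist_torque': [-0.034, -0.038, 0.029], 'finger_gap': 0.139}
[-0.03 -0.12  1.78  0.    1.48 -1.31]
knob_a [([234.6, 197.2], 0.9), ([105.7, 337.9], 0.85)] [([339.5, 107.0, 55.7, 59.0], 0.57), ([66.7, 37.4, 30.9, 26.5], 0.56)]
jig [([116.2, 214.4], 0.69)] []
board [([87.6, 180.6], 0.78), ([233.0, 195.8], 0.21)] [([217.3, 132.5, 300.8, 261.8], 0.65)]
[[351.95259654 112.71003224]
 [198.65882779 243.49856431]]
xy@78 [505.8 124.1]
xy@78 [400.6 -58.1]
tip xy@78 [575.8 -19.2]
tip xy@78 [504.4 123.1]
```

View pics/w1.png

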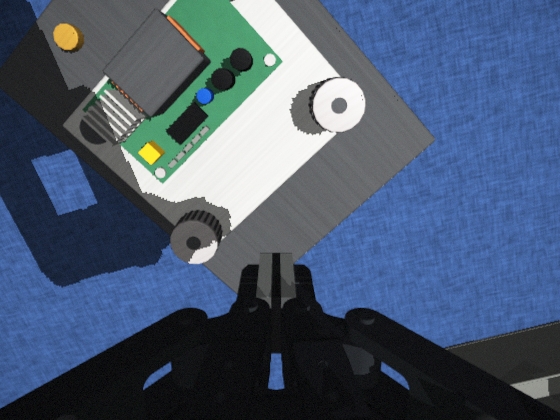

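The wrist image shows both knob tops clearly: knob_a at (340,105) and knob_b at (194,242). The jaws are shut at (276,265).

```bash
python3 - <<'E'
from h import *
r=shot('wrist'); g=r['img'][...,::-1]
for n,(u,v) in {'a':(340,105),'b':(194,242)}.items():
    for z in (88,92,96):
        q=least_squares(lambda P:proj(r,[P[0],P[1],z])[0]-[u,v],[540,60]); print(n,z,q.x.round(1))
s=st(); T=s['position']; print('tcp proj',proj(r,[T]))
E
```

```text
a 88 [503.9 122.9]
a 92 [503.5 122.3]
a 96 [503.1 121.7]
b 88 [578.5 -21.2]
b 92 [577.1 -19.7]
b 96 [575.7 -18.3]
{'t': 4.1, 'position': [550.51, 60.029, 231.38], 'ee_rot': [3.142, 0.0, 2.857], 'force': [0.611, -0.266, -0.326], 'wrist_torque': [-0.045, -0.017, 0.055], 'finger_gap': -0.148}
tcp proj [[278.13103131 270.94011507]]
```

Call:
arm_command(series=[[0,[-0.47,0.62,0],0],[0,[-0.47,0.62,0],0],[0,[0,0,-0.8],0],[0,[0,0,-0.8],0],[0,[0,0,-0.6],0],[0,[0,0,-0.4],0],[0,[0,0,0],0],[0,[0,0,0],0],[0,[0,0,0],0]])

```text
t: 5.0
position: [505.0, 121.9, 103.3]
ee_rot: [3.14, 0.003, 2.857]
force: [-1.0, -0.2, -0.2]
finger_gap: 0.1
```

Call:
arm_command(series=[[0,[0,0,-0.06],0],[0,[0,0,0],0]])

```text
t: 5.2
position: [504.2, 121.8, 99.2]
ee_rot: [3.141, 0.001, 2.857]
force: [0.5, 0.6, 0.5]
finger_gap: -0.3
```

Call:
arm_command(series=[[0,[0,0,-0.05],0],[0,[0,0,-0.05],0],[0,[0,0,0],0],[0,[0,0,0],0]])

```text
t: 5.6
position: [503.5, 121.8, 93.1]
ee_rot: [-3.141, -0.0, 2.857]
force: [0.3, -0.1, 0.3]
finger_gap: 0.4
```

Call:
arm_command(series=[[0,[0,0,-0.02],0],[0,[0,0,0],0],[0,[0,0,0],0]])

```text
t: 5.9
position: [503.6, 121.8, 92.3]
ee_rot: [-3.142, -0.0, 2.857]
force: [0.7, -0.5, 0.6]
finger_gap: 0.0
```

Call:
arm_command(series=[[0,[0,0,-0.02],0],[0,[0,0,0],0],[0,[0,0,0],0]])

```text
t: 6.2
position: [503.6, 121.8, 91.3]
ee_rot: [-3.142, 0.0, 2.857]
force: [-0.4, 0.4, 0.7]
finger_gap: 0.3
```

Call:
arm_command(series=[[0,[0,0,-0.02],0],[0,[0,0,0],0],[0,[0,0,0],0]])

```text
t: 6.5
position: [503.8, 121.9, 90.6]
ee_rot: [3.141, 0.0, 2.857]
force: [-0.5, 1.0, 2.1]
finger_gap: 0.1
```

Call:
arm_command(series=[[0,[0,0,-0.02],0],[0,[0,0,0],0],[0,[0,0,0],0]])

```text
t: 6.8
position: [504.0, 122.1, 89.7]
ee_rot: [3.141, 0.001, 2.857]
force: [0.2, 2.3, 2.8]
finger_gap: 0.1
```

Call:
arm_command(series=[[0,[0,0,-0.02],0],[0,[0,0,0],0],[0,[0,0,0],0]])

```text
t: 7.1
position: [504.2, 122.3, 89.1]
ee_rot: [3.14, 0.001, 2.857]
force: [0.2, 3.0, 5.4]
finger_gap: 0.2
```

Call:
arm_command(series=[[0,[0,0,-0.02],0],[0,[0,0,0],0],[0,[0,0,0],0]])

```text
t: 7.4
position: [504.4, 122.4, 88.6]
ee_rot: [3.14, 0.001, 2.857]
force: [-0.7, 3.9, 7.3]
finger_gap: -0.2
```

Call:
arm_command(series=[[0,[0,0,0.2],0],[0,[0,0,0.2],0],[0,[0.37,-0.71,0],0],[0,[0.37,-0.71,0],0],[0,[0.37,-0.71,0],0],[0,[0.37,-0.71,0],0],[0,[0,0,0],0],[0,[0,0,-0.15],0],[0,[0,0,-0.13],0],[0,[0,0,0],0],[0,[0,0,0],0]])

```text
t: 8.5
position: [576.8, -19.2, 92.7]
ee_rot: [-3.141, -0.001, 2.858]
force: [0.1, -0.2, 0.8]
finger_gap: -0.1
```

Call:
arm_command(series=[[0,[0,0,-0.04],0],[0,[0,0,0],0],[0,[0,0,0],0]])

```text
t: 8.8
position: [577.6, -19.8, 91.6]
ee_rot: [3.141, 0.0, 2.857]
force: [-0.4, 1.5, 1.5]
finger_gap: 0.3
```

Call:
arm_command(series=[[0,[0,0,-0.02],0],[0,[0,0,0],0],[0,[0,0,0],0]])

```text
t: 9.1
position: [578.0, -19.9, 91.0]
ee_rot: [3.141, 0.001, 2.857]
force: [-1.2, 2.5, 5.6]
finger_gap: 0.2
```

Call:
arm_command(series=[[0,[0,0,-0.02],0],[0,[0,0,0],0],[0,[0,0,0],0]])

```text
t: 9.4
position: [578.3, -20.0, 90.5]
ee_rot: [3.141, 0.001, 2.857]
force: [-1.9, 2.8, 7.5]
finger_gap: 0.2
```

Call:
arm_command(series=[[0,[0,0,-0.02],0],[0,[0,0,0],0],[0,[0,0,0],0]])

```text
t: 9.7
position: [578.5, -20.0, 90.1]
ee_rot: [3.141, 0.002, 2.857]
force: [-1.9, 4.2, 10.0]
finger_gap: 0.4
```

Call:
arm_command(series=[[0,[0,0,-0.02],0],[0,[0,0,0],0],[0,[0,0,0],0]])

```text
t: 10.0
position: [578.8, -19.9, 89.7]
ee_rot: [3.14, 0.002, 2.857]
force: [-2.4, 2.8, 11.1]
finger_gap: -0.0
```

```bash
cat > m.py <<'E'
from h import *
P=np.array([[62,80],[62,-80],[-62,80],[-62,-80.]]); k=8
def zk(e,i,F):  # foot a short by e; push F on knob i
    L=np.array([e,0,0,0])
    def eq(p):
        h=p[0]+P[:,0]*p[1]/100+P[:,1]*p[2]/100   # height deviation
        f=k*np.logaddexp(0,(-(h-L*-1)+0)*50)/50 # sole at h, pad at -L
        return [f.sum()-9-F,(f*P[:,0]).sum()/50-F*P[i,0]/50,(f*P[:,1]).sum()/50-F*P[i,1]/50]
    p=least_squares(eq,[-.5,0,0]).x
    return p[0]+P[i]@p[1:]/100
E
python3 - <<'E'
from m import *
for e in (-1,-.5,0,.5,1,1.5,2,2.5,3,3.5):
    print(e,*[np.round([zk(e,i,F) for F in (0,1,2,3,5,6,7,10)],2) for i in (0,1)])
E
```

```text
-1 [ 0.47  0.38  0.28  0.19  0.   -0.09 -0.19 -0.47] [-0.03 -0.13 -0.25 -0.38 -0.63 -0.75 -0.87 -1.25]
-0.5 [ 0.09  0.   -0.09 -0.19 -0.38 -0.47 -0.56 -0.84] [-0.16 -0.25 -0.34 -0.44 -0.63 -0.75 -0.88 -1.25]
0 [-0.28 -0.38 -0.47 -0.56 -0.75 -0.84 -0.94 -1.25] [-0.28 -0.38 -0.47 -0.56 -0.75 -0.84 -0.94 -1.25]
0.5 [-0.66 -0.75 -0.84 -0.94 -1.13 -1.25 -1.38 -1.75] [-0.41 -0.5  -0.59 -0.69 -0.88 -0.97 -1.06 -1.34]
1 [-1.03 -1.13 -1.25 -1.38 -1.63 -1.75 -1.88 -2.25] [-0.53 -0.62 -0.72 -0.81 -1.   -1.09 -1.19 -1.47]
1.5 [-1.31 -1.62 -1.75 -1.87 -2.12 -2.25 -2.38 -2.75] [-0.56 -0.69 -0.81 -0.93 -1.12 -1.22 -1.31 -1.59]
2 [-1.51 -2.12 -2.25 -2.37 -2.63 -2.75 -2.87 -3.25] [-0.56 -0.69 -0.81 -0.94 -1.19 -1.31 -1.43 -1.72]
2.5 [-1.5  -2.62 -2.15 -2.87 -3.12 -3.25 -3.37 -3.75] [-0.56 -0.69 -0.81 -0.94 -1.19 -1.31 -1.44 -1.81]
3 [-1.5  -3.12 -2.56 -3.37 -3.62 -3.75 -3.88 -4.25] [-0.56 -0.69 -0.81 -0.94 -1.19 -1.31 -1.44 -1.81]
3.5 [-1.5  -3.62 -2.56 -3.87 -4.12 -4.25 -4.38 -4.75] [-0.56 -0.69 -0.81 -0.94 -1.19 -1.31 -1.44 -1.81]
```

Knob_b is stiff: it reaches 6 N within about 1 mm of contact. Knob_a tips roughly 2 mm further, so foot a is the loose one. The spring model gives an error of about 2.5 mm, or about 3 rad. I'll go back to A with the jaws part open.

Call:
arm_command(series=[[0,[0,0,0.3],0],[0,[0,0,0.6],0],[0.7,[-0.37,0.71,0.3],0],[0.7,[-0.37,0.71,0],0],[0.7,[-0.37,0.71,0],0],[0.7,[-0.37,0.71,0],0],[0.7,[0,0,0],0],[0.7,[0,0,0],0],[0.7,[0,0,0],0]], squeeze=25)

```text
t: 10.9
position: [504.0, 121.0, 147.3]
ee_rot: [-3.141, 0.0, 2.856]
force: [-0.0, -0.1, -0.4]
finger_gap: 60.0
```

```bash
python3 - <<'E'
from h import *
s=st(); r=shot('wrist','w2.png'); print(np.round(s['q'],2))
print(proj(r,[s['position'],[503.5,122.3,92]]))
E
```

```text
{'t': 10.9, 'position': [503.99, 120.981, 147.277], 'ee_rot': [-3.141, 0.0, 2.856], 'force': [-0.021, -0.129, -0.359], 'wrist_torque': [-0.034, -0.025, 0.011], 'finger_gap': 59.959}
[ 0.09 -0.14  1.94 -0.    1.34 -1.19]
[[278.44528401 270.81626831]
 [279.82667181 223.25782408]]
```

View pics/w2.png

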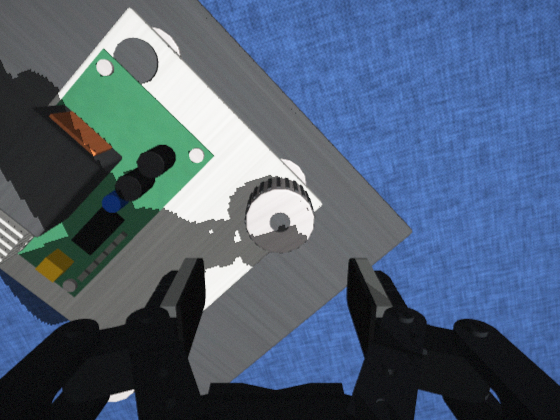

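Call:
arm_command(series=[[0.7,[-0.02,0.02,-0.5],0],[0.7,[0,0,-0.5],0],[0.7,[0,0,-0.5],0],[0.7,[0,0,-0.2],0],[0.7,[0,0,0],0],[0,[0,0,0],0],[0,[0,0,0],0],[0,[0,0,0],0],[0,[0,0,0],0],[0,[0,0,0],0]], squeeze=25)

```text
t: 11.95
position: [503.8, 122.7, 63.5]
ee_rot: [3.141, 0.003, 2.857]
force: [1.8, -1.2, 1.5]
finger_gap: 39.3
```

Call:
arm_command(series=[[0,[0,0,0],-0.5],[0,[0,0,0],-1],[0,[0,0,0],-1],[0,[0,0,0],-1],[0,[0,0,0],-1],[0,[0,0,0],-1],[0,[0,0,0],-1],[0,[0,0,0],-1],[0,[0,0,0],-1],[0,[0,0,0],-1],[0,[0,0,0],0],[0,[0,0,0],0]])

```text
t: 13.15
position: [503.1, 122.5, 62.8]
ee_rot: [3.141, 0.001, 1.864]
force: [1.8, -2.7, 1.6]
finger_gap: 39.1
```

```bash
python3 - <<'E'
from h import *
s=st(); print(np.round(s['q'],2))
r=shot('side'); s2=shot('scene')
cv2.imwrite('pics/c3.png',np.hstack([cv2.resize(i[y:y+105,x:x+140],None,fx=2.8,fy=2.8,interpolation=cv2.INTER_CUBIC) for i,x,y in ((s2['img'],230,160),(r['img'],200,165))]))
E
```

```text
{'t': 13.15, 'position': [503.057, 122.549, 62.821], 'ee_rot': [3.141, 0.001, 1.864], 'force': [1.776, -2.671, 1.613], 'wrist_torque': [-0.687, -0.187, 0.006], 'finger_gap': 39.054}
[ 0.1  -0.03  2.   -0.    1.18 -0.2 ]
```

View pics/c3.png

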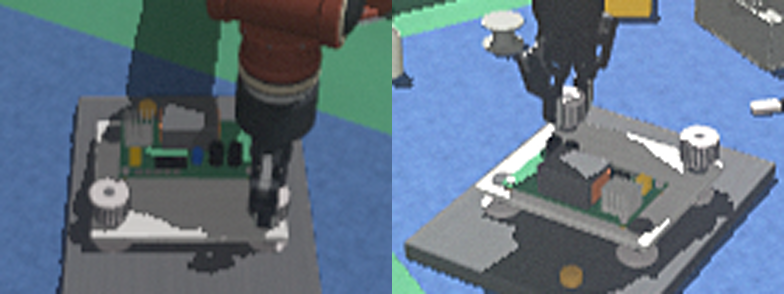

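The knob is gripped and the jig has not yawed. I'll continue the turn.

Call:
arm_command(series=[[0,[0,0,0],-1],[0,[0,0,0],-1],[0,[0,0,0],-1],[0,[0,0,0],-1],[0,[0,0,0],-1],[0,[0,0,0],-1],[0,[0,0,0],-1],[0,[0,0,0],-1],[0,[0,0,0],-1],[0,[0,0,0],-1],[0,[0,0,0],-1],[0,[0,0,0],-1],[0,[0,0,0],-1],[0,[0,0,0],-1],[0,[0,0,0],-1],[0,[0,0,0],-1],[0,[0,0,0],-1],[0,[0,0,0],-1],[0,[0,0,0],-1],[0,[0,0,0],0]])

```text
t: 15.25
position: [502.4, 123.3, 63.3]
ee_rot: [-3.141, 0.001, -0.128]
force: [-3.7, -0.9, 8.2]
finger_gap: 39.1
```

Call:
arm_command(series=[[0,[0,0,0],0],[0.7,[0,0,0],0],[0.7,[0,0,0],0],[0.7,[0,0,0],0],[0.7,[0,0,0.3],0],[0.7,[0,0,0.5],0],[0,[0,0,0.2],0],[0,[0,0,0],0],[0,[0,0,0],0],[0,[0,0,0],0],[0,[0,0,0],0]])

```text
t: 16.35
position: [501.8, 122.7, 111.1]
ee_rot: [3.141, 0.002, -0.128]
force: [0.3, 0.2, -1.4]
finger_gap: 0.2
```

Call:
arm_command(series=[[0,[0,0,-0.2],0],[0,[0,0,-0.14],0],[0,[0,0,0],0],[0,[0,0,0],0],[0,[0,0,0],0]])

```text
t: 16.85
position: [502.7, 122.8, 95.4]
ee_rot: [-3.142, -0.0, -0.128]
force: [-0.8, -0.7, 0.2]
finger_gap: 0.1
```

Call:
arm_command(series=[[0,[0,0,-0.04],0],[0,[0,0,0],0],[0,[0,0,0],0]])

```text
t: 17.15
position: [502.7, 122.8, 93.4]
ee_rot: [-3.142, -0.0, -0.128]
force: [-0.4, -0.3, -0.5]
finger_gap: 0.1
```

Call:
arm_command(series=[[0,[0,0,-0.04],0],[0,[0,0,0],0],[0,[0,0,0],0]])

```text
t: 17.45
position: [502.9, 122.9, 91.6]
ee_rot: [-3.141, -0.001, -0.128]
force: [0.2, -0.1, 0.3]
finger_gap: 0.0
```

Call:
arm_command(series=[[0,[0,0,-0.02],0],[0,[0,0,0],0],[0,[0,0,0],0]])

```text
t: 17.75
position: [503.1, 123.0, 91.0]
ee_rot: [-3.141, -0.001, -0.128]
force: [-0.0, 0.8, 5.1]
finger_gap: 0.2
```

Call:
arm_command(series=[[0,[0,0,-0.02],0],[0,[0,0,0],0],[0,[0,0,0],0],[0,[0,0,0],0]])

```text
t: 18.15
position: [503.3, 123.2, 90.6]
ee_rot: [-3.141, -0.001, -0.128]
force: [-1.4, 1.1, 8.0]
finger_gap: 0.1
```

```bash
cat > avg.py <<'E'
from h import *
L=[]
for i in range(10):
    robot.get_image('side'); s=robot.read_state(); L.append(np.r_[s['position'],s['force']])
print(s['t'],np.mean(L,0).round(2),np.std(L,0).round(2))
E
python3 avg.py
```

```text
18.65 [503.31 123.14  90.56  -1.37   1.33   7.67] [0.02 0.01 0.02 0.33 0.51 0.58]
```

Call:
arm_command(series=[[0,[0,0,0.2],0],[0,[0,0,0.2],0],[0,[0.37,-0.71,0],0],[0,[0.37,-0.71,0],0],[0,[0.37,-0.71,0],0],[0,[0.37,-0.71,0],0],[0,[0,0,0],0],[0,[0,0,-0.2],0],[0,[0,0,-0.1],0],[0,[0,0,-0.06],0],[0,[0,0,-0.02],0],[0,[0,0,-0.02],0],[0,[0,0,0],0],[0,[0,0,0],0],[0,[0,0,0],0]])

```text
t: 20.15
position: [576.2, -18.2, 90.7]
ee_rot: [3.141, 0.001, -0.126]
force: [-3.4, -0.6, 8.2]
finger_gap: -0.3
```

```bash
python3 avg.py
```

```text
20.65 [ 5.7621e+02 -1.8180e+01  9.0650e+01 -3.9900e+00 -1.4000e-01  8.2100e+00] [0.01 0.01 0.02 0.35 0.45 0.41]
```

Now A is at 90.52 and B at 90.67, both scaled to 8 N, so foot a is about 0.3 mm short. I'll regrip for about 20° more.

Call:
arm_command(series=[[0,[0,0,0.3],0],[0,[0,0,0.6],0],[0.7,[-0.37,0.71,0.25],0],[0.7,[-0.37,0.71,0],0],[0.7,[-0.37,0.71,0],0],[0.7,[-0.37,0.71,0],0],[0.7,[0,0,0],0],[0.7,[0,0,0],0],[0.7,[0,0,-0.5],0],[0.7,[0,0,-0.5],0],[0.7,[0,0,-0.5],0],[0.7,[0,0,-0.2],0],[0.7,[0,0,0],0],[0,[0,0,0],0],[0,[0,0,0],0],[0,[0,0,0],0],[0,[0,0,0],0],[0,[0,0,0],0]])

```text
t: 22.45
position: [503.9, 122.8, 63.2]
ee_rot: [-3.141, -0.003, -0.128]
force: [2.5, -0.6, 2.6]
finger_gap: 38.9
```

Call:
arm_command(series=[[0,[0,0,0],-0.7],[0,[0,0,0],-1],[0,[0,0,0],-1],[0,[0,0,0],-0.7],[0,[0,0,0],0],[0,[0,0,0],0],[0,[0,0,0],0]])

```text
t: 23.15
position: [503.7, 122.8, 63.0]
ee_rot: [-3.14, -0.002, -0.482]
force: [2.2, -1.1, 5.4]
finger_gap: 39.5
```

Call:
arm_command(series=[[0.7,[0,0,0],0],[0.7,[0,0,0],0],[0.7,[0,0,0],0],[0.7,[0,0,0.3],0],[0.7,[0,0,0.5],0],[0,[0,0,0.2],0],[0,[0,0,0],0],[0,[0,0,0],0],[0,[0,0,0],0],[0,[0,0,-0.3],0],[0,[0,0,0],0],[0,[0,0,0],0]])

```text
t: 24.35
position: [501.4, 122.7, 95.0]
ee_rot: [3.14, 0.003, -0.484]
force: [-0.2, -0.8, 0.3]
finger_gap: -0.2
```

Call:
arm_command(series=[[0,[0,0,-0.06],0],[0,[0,0,-0.04],0],[0,[0,0,0],0],[0,[0,0,0],0],[0,[0,0,0],0],[0,[0,0,0],0]])

```text
t: 24.95
position: [502.7, 122.8, 91.9]
ee_rot: [-3.141, -0.0, -0.484]
force: [0.7, 0.7, 0.6]
finger_gap: 0.1
```

```bash
python3 avg.py
```

```text
25.45 [ 5.0270e+02  1.2282e+02  9.1920e+01  3.4000e-01 -8.0000e-02  6.7000e-01] [0.01 0.01 0.02 0.5  0.34 0.75]
```

Call:
arm_command(series=[[0,[0,0,0.2],0],[0,[0,0,0.2],0],[0,[0.37,-0.71,0],0],[0,[0.37,-0.71,0],0],[0,[0.37,-0.71,0],0],[0,[0.37,-0.71,0],0],[0,[0,0,0],0],[0,[0,0,-0.2],0],[0,[0,0,-0.1],0],[0,[0,0,-0.06],0],[0,[0,0,-0.04],0],[0,[0,0,0],0],[0,[0,0,0],0],[0,[0,0,0],0],[0,[0,0,0],0]])

```text
t: 26.95
position: [576.8, -19.1, 92.0]
ee_rot: [-3.141, -0.001, -0.484]
force: [-0.5, 1.0, 1.9]
finger_gap: 0.1
```

```bash
python3 avg.py
```

```text
27.45 [ 5.7681e+02 -1.9170e+01  9.1980e+01  2.8000e-01  7.4000e-01  1.8400e+00] [0.02 0.02 0.02 0.32 0.46 0.6 ]
```

Call:
arm_command(series=[[0,[0,0,-0.05],0],[0,[0,0,0],0],[0,[0,0,0],0],[0,[0,0,0],0],[0,[0,0,0],0]])

```text
t: 27.95
position: [577.4, -19.3, 90.9]
ee_rot: [-3.141, -0.002, -0.484]
force: [-1.0, 1.0, 8.5]
finger_gap: -0.2
```

```bash
python3 avg.py
```

```text
28.45 [577.41 -19.28  90.92  -1.49   1.2    7.5 ] [0.01 0.01 0.02 0.6  0.33 0.45]
```

Call:
arm_command(series=[[0,[0,0,0.2],0],[0,[0,0,0.2],0],[0,[-0.37,0.71,0],0],[0,[-0.37,0.71,0],0],[0,[-0.37,0.71,0],0],[0,[-0.37,0.71,0],0],[0,[0,0,0],0],[0,[0,0,-0.2],0],[0,[0,0,-0.1],0],[0,[0,0,-0.06],0],[0,[0,0,-0.04],0],[0,[0,0,0],0],[0,[0,0,0],0],[0,[0,0,0],0],[0,[0,0,0],0]])

```text
t: 29.95
position: [503.3, 122.2, 90.6]
ee_rot: [-3.141, 0.001, -0.486]
force: [-3.9, 0.4, 8.4]
finger_gap: -0.1
```

```bash
python3 avg.py
```

```text
30.45 [503.23 122.21  90.56  -4.25   1.2    8.2 ] [0.01 0.01 0.01 0.63 0.38 0.56]
```

The lateral contact forces differ between presses (about -4 N against -1.5 N in x), which biases the comparison. I'll lift at A, let it settle and press again cleanly.

Call:
arm_command(series=[[0,[0,0,0.1],0],[0,[0,0,0],0],[0,[0,0,0],0],[0,[0,0,0],0],[0,[0,0,-0.05],0],[0,[0,0,0],0],[0,[0,0,0],0],[0,[0,0,-0.05],0],[0,[0,0,0],0],[0,[0,0,0],0],[0,[0,0,0],0]])

```text
t: 31.55
position: [503.2, 123.1, 90.7]
ee_rot: [-3.141, -0.001, -0.484]
force: [-2.3, -0.4, 8.0]
finger_gap: -0.1
```

```bash
python3 avg.py
```

```text
32.05 [ 5.0320e+02  1.2308e+02  9.0700e+01 -1.9700e+00  1.0000e-01  7.4700e+00] [0.01 0.01 0.01 0.46 0.32 0.57]
```

Clean readings: A is at 90.70 at 7.47 N and B at 90.92 at 7.5 N. The foot still needs about 0.44–0.5 mm, so I'll turn about 33° more.

Call:
arm_command(series=[[0,[0,0,0.3],0],[0,[0,0,0.5],0],[0.7,[0,0,0.35],0],[0.7,[0,0,0],0],[0.7,[0,0,0],0],[0.7,[0,0,0],0],[0.7,[0,0,-0.5],0],[0.7,[0,0,-0.5],0],[0.7,[0,0,-0.5],0],[0.7,[0,0,-0.2],0],[0.7,[0,0,0],0],[0,[0,0,0],0],[0,[0,0,0],0],[0,[0,0,0],0],[0,[0,0,0],0],[0,[0,0,0],0]])

```text
t: 33.65
position: [503.4, 122.9, 62.8]
ee_rot: [-3.14, -0.002, -0.484]
force: [0.5, 0.6, 2.3]
finger_gap: 39.1
```

Call:
arm_command(series=[[0,[0,0,0],-0.7],[0,[0,0,0],-1],[0,[0,0,0],-1],[0,[0,0,0],-1],[0,[0,0,0],-1],[0,[0,0,0],-0.8],[0,[0,0,0],0],[0,[0,0,0],0],[0,[0,0,0],0]])

```text
t: 34.55
position: [503.6, 123.1, 62.8]
ee_rot: [-3.139, -0.001, -1.059]
force: [1.4, 2.3, 4.5]
finger_gap: 39.6
```

Call:
arm_command(series=[[0.7,[0,0,0],0],[0.7,[0,0,0],0],[0.7,[0,0,0],0],[0.7,[0,0,0.3],0],[0.7,[0,0,0.5],0],[0,[0,0,0.2],0],[0,[0,0,0],0],[0,[0,0,0],0],[0,[0,0,0],0],[0,[0,0,-0.35],0],[0,[0,0,0],0],[0,[0,0,0],0],[0,[0,0,0],0],[0,[0,0,0],0]])

```text
t: 35.95
position: [502.5, 122.8, 94.4]
ee_rot: [3.141, 0.0, -1.06]
force: [-0.6, -0.7, -0.1]
finger_gap: 0.1
```

Cmd is about 94.2. I'll press down 5 mm in steps at A, then do the same at B after settling.

Call:
arm_command(series=[[0,[0,0,-0.05],0],[0,[0,0,0],0],[0,[0,0,0],0],[0,[0,0,-0.05],0],[0,[0,0,0],0],[0,[0,0,0],0],[0,[0,0,0],0]])

```text
t: 36.65
position: [503.4, 123.2, 91.0]
ee_rot: [-3.14, -0.0, -1.06]
force: [-2.1, 0.9, 9.0]
finger_gap: -0.1
```

```bash
python3 avg.py
```

```text
37.15 [503.4  123.17  91.    -2.11   0.7    7.78] [0.01 0.01 0.02 0.41 0.5  0.42]
```

Call:
arm_command(series=[[0,[0,0,0.2],0],[0,[0,0,0.2],0],[0,[0.37,-0.71,0],0],[0,[0.37,-0.71,0],0],[0,[0.37,-0.71,0],0],[0,[0.37,-0.71,0],0],[0,[0,0,0],0],[0,[0,0,-0.3],0],[0,[0,0,0],0],[0,[0,0,0],0],[0,[0,0,0],0],[0,[0,0,0],0],[0,[0,0,-0.05],0],[0,[0,0,0],0],[0,[0,0,0],0],[0,[0,0,-0.05],0],[0,[0,0,0],0],[0,[0,0,0],0],[0,[0,0,0],0]])

```text
t: 39.05
position: [577.4, -19.1, 91.0]
ee_rot: [-3.14, -0.001, -1.06]
force: [-2.0, 1.7, 7.4]
finger_gap: 0.1
```

```bash
python3 avg.py
```

```text
39.55 [577.45 -19.12  91.    -1.74   1.49   7.63] [0.01 0.01 0.02 0.38 0.43 0.55]
```

Equal pushes now give equal heights: A 91.00 at 7.78 N, B 91.00 at 7.63 N. I'll withdraw, do a final check by camera and then hand in.

Call:
arm_command(series=[[0,[0,0,0.3],0],[0,[0,0,0.7],0],[0,[0,0,0.9],0],[0,[-0.3,0.4,0.9],0],[0,[-0.3,0.4,0.3],0],[0,[0,0,0],0],[0,[0,0,0],0],[0,[0,0,0],0],[0,[0,0,0],0],[0,[0,0,0],0]])

```text
t: 40.55
position: [546.7, 19.8, 241.5]
ee_rot: [3.139, 0.001, -1.06]
force: [-0.3, -0.2, -0.3]
finger_gap: -0.1
```

```bash
python3 - <<'E'
from h import *
st(); a=shot('scene'); b=shot('side')
cv2.imwrite('pics/f.png',np.hstack([cv2.resize(i['img'],(400,300)) for i in (a,b)]))
E
```

```text
{'t': 40.55, 'position': [546.708, 19.756, 241.532], 'ee_rot': [3.139, 0.001, -1.06], 'force': [-0.281, -0.152, -0.272], 'wrist_torque': [0.057, 0.028, -0.012], 'finger_gap': -0.148}
```

View pics/f.png

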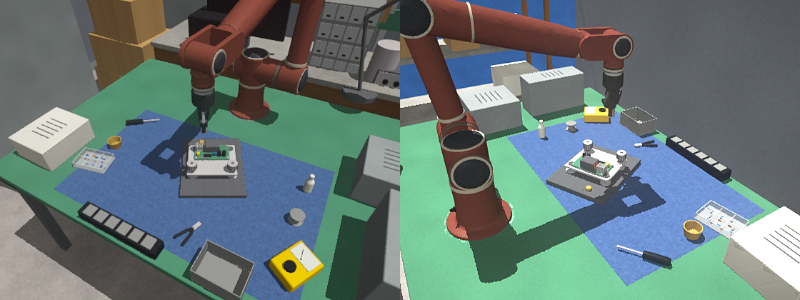

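The arm is clear. The jig, nut, flux bottle, spool and tin stand where they began, so I'm handing in.

```bash
python3 -c "
from cell import robot; print(robot.job_done())"
```

```text
the job is handed in; nothing more can be done
None
```

The jig now stands evenly on its feet: in the last check both knobs came to the same height under an equal push. I handed the job in at about 41 s with the arm clear.

- **Finding the loose foot:** I pressed both knob corners in turn. Knob_b was firm, and knob_a sank about 2 mm further at about 7 N, so its foot was the one hanging free.
- **Turning:** I turned knob_a clockwise in three grips (171°, 20° and 33°, about 3.9 rad or 3.1 mm), pressing both knobs again after each.
- **Last press check:** Knob_a was at 91.00 mm under 7.8 N, and knob_b at 91.00 mm under 7.6 N.
- **Remaining doubt:** Some mid-way presses disagreed by 0.1–0.3 mm because of sideways friction, so I repeated one after letting the arm settle. Allowing for side forces in the last pair, foot a could still be short by about 0.1–0.25 mm.
- **Surroundings:** I judged the final pictures by eye. They show the jig in its place, and the nut, flux bottle, spool and tin undisturbed.

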